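# Snap the protective cap onto a transmitter stud

## Robot

A 6-joint arm with a two-finger parallel gripper is mounted at the origin on the work surface. World frame = base frame: x ahead of the robot, y to its left, z up, the work surface at z = 0. Lengths are in m, angles in degrees, forces in N, time in s.
With the tool pointing down it reaches from about 0.35 to 0.875 m from the base axis. Payload 4.2 kg.
Tool frame: the origin (TCP) lies at the very end of the fingers, on their centre line; the grasp point (between the pads) lies 19 mm behind it (r.grip_point_offset is the distance from the TCP to the grasp point, in m); z points along the fingers, y is the line along which they close (so a half turn about z gives the same grasp; the last joint's range is limited). The gripper opens to 87 mm and grips with 3 to 60 N. Pads are 19 mm wide; open, the fingers measure 117 mm over their backs; the gripper's body (75 mm by 190 mm) begins 51 mm behind the grasp point.
Start: joints at [89.645, 22.042, 0.453, 0, -68.411, -14.817], TCP at [0.164, 0.603, 0.184] pointing down, gripper open.
Joint ranges: [-179.83, 179.83], [-69.29, 118.12], [-61.27, 80.66], [-181.25, 117.63], [-171.15, -9.14], [-177.46, 177.46]. Speed limits (degrees/s): [159.86, 159.86, 180, 180, 180, 180].

## Interface

Orientations are given as a 3x3 rotation matrix whose columns are the frame's x, y, z axes.
In Python, from station import r gives the robot as it stands.
- The arm moves only by the tool move_arm, never from a script. Its argument "series" is a list of rows, each a list of 3 entries, a list of its own where there are three numbers: the turn, a rotation vector about the tool's x, y, z as a fraction of full scale, then the shift along the tool's x, y, z as a fraction of full scale, then the opening, from 0 (shut) to 1 (fully open). A call has 1 to 12 rows; each row shifts and turns the commanded pose from where the row before left it, along the tool's axes as they then stand; what a row does not reach is not made up. Full scale, the value 1, is 0.5 m for a shift and 0.1 rad for a turn. A row lasts 1/10 s, in which the tool goes at most 50 mm and 8.59 degrees, less where a joint would pass 70% of its speed; a pose out of reach is approached as far as the arm can. A call with a number of a shift or a turn outside -1 to 1 is refused whole. A call with a gripper value outside its range is refused whole. The fingers move at their own pace and stop on an object; the grip force is fixed at half the most. Time passes only in rows, so rows that do not move let the fingers close. It gives the time, the measured TCP pose, the force, the opening and the grip force at its end, in the units of the state.
- r.sense(): the state, without advancing time (a new reading comes with each control period).
- r.capture(name): name is "side" or "top"; returns a dict with "img" (400x640x3 uint8, red, green, blue), "fx", "fy", "cx", "cy" (pixels), "origin" and "orientation" of the camera in the world. Camera axes: x right, y up, looking along -z (the intrinsics and any distortion apply to the point x, -y, -z); pixel columns grow to the right and rows downward; lengths in m; the calibration is good to about 2 mm. A picture is of the moment at which its call begins. There is no depth.
- r.finish_job(): hands the job in; it is judged then, once.
Trained networks look in the newest picture that a camera, given by its name, has taken for a name from the list of things; names that differ only in an ending like _2 or _b are one class to them, and where a whole thing is asked for, a point or a joint stands for the part that bears it (a point fixed in the world has none). Each returns a list of dicts, best first, with "score" (0 to 1); they miss things now and then, are a little off and sometimes report something else, mostly with a low value. They report only what shows in the picture. A call takes as long as a camera call. They do not tell look-alikes from the thing itself.
- r.cut_out(target, camera): "pixels" (400x640 bool, what is visible of it) and "centre" ([column, row] in pixels, amid what is visible of it).
- r.pinpoint(target, camera): "centre" ([column, row] in pixels: a listed point, or the origin of a listed thing).
The state is a dict: "time_s": time; "joints": joint angles; "joint_velocities": joint speeds; "effort": joint torques, N m; "tcp_pos": TCP position; "ee_rot": TCP orientation; "wrist_force": force on the tool from outside, world axes, zero at the start; "moment": the same for the moment, N m; "gripper_width": opening from 0.0 (shut) to 1.0 (fully open); "gripper_force": force on a finger pad.
Only numpy, scipy, OpenCV 4.12 (cv2) and the standard library are available. Lean on these libraries where they do the work, as an engineer would, in place of code of your own. Each camera call takes 0.05 s, during which the arm holds its last target. There are 200 camera calls.

## Task

Take the tall narrow black cap from the wooden block and press it straight down onto the bare steel stud of the uncapped transmitter until it clicks home, then keep pressing so that the sprung seal ring under it is pushed at least three quarters of the way down. Handle the thin-walled cap gently, with no more than about 20 N from each finger, and leave the other parts on the block where they are. Finish while still holding the cap pressed down like that: do not let up or let go.

Things in the scene. Friction and masses are not known exactly. Their poses are not given: they have to be found in the camera images.
- cap_mid (a point): centre (half-way up) of the tall narrow black plastic cap, loose, open side down on the wooden block: 38 mm across the flats, 38 mm tall, 18 to 35 g, z up. The side is twelve upright flats, one facing the point's x axis, one every 30 degrees. Inside, a lip (26 mm bore) fills the lowest 5 mm, above it the bore is 32 mm, 33 mm deep. Thin: at most 20 N per finger.
- housing: the uncapped transmitter, fixed to the bench: round green housing 76 mm across, 50 mm tall, flat steel top, brass pipe stub along its x axis. Origin at the centre of its underside, z up. In the middle of the top stands the bare stud. A like transmitter near it already has its cap on; the two may stand either way round.
- stud_tip (a point): centre of the tip of the bare upright steel stud, 80 mm above the bench, 30 mm above the transmitter's flat top; z up. The stud is 23 mm thick, its top 7 mm tapered to 15 mm.
- stud_balls (a point): point on the stud's axis, 15.5 mm below the tip, at the height of four sprung balls that stick 3.5 mm out of its side. The cap's lip meets them when the cap's lower edge is about 4.5 mm above this point. Pushing past them takes 7 to 10 N; then the force drops, and with the lower edge 5 to 9.5 mm below this point the balls snap out over the lip and pull the cap on.
- seal (a joint): how far the black rubber seal ring round the foot of the stud is pushed down: 0 free (ring top 25 mm below the stud tip), 0.004 m fully down on its stop. Spring of 3 N per mm: 3 mm takes 9 N, the full 4 mm 12 N. After the click the cap's lower edge rests on this ring: cap_mid is 6 mm below the stud tip with the ring free, 10 mm with it fully down.
- wide_cap_mid (a point): centre of a loose wide flat black cap, 56 mm across and 22 mm tall, that does not belong to this stud; stands on the block, leave it there
- fitting_mid (a point): centre of a loose small brass fitting, 18 mm across and 22 mm tall, standing on the block; leave it there
- tray: wooden block, fixed, 150 mm (its x) by 260 mm (its y), 18 mm thick; origin at the centre of its underside, on the bench. The two caps stand near its two ends (about 75 mm from the middle along y, either way round) and the fitting near the middle of its far long edge.
Not all that is in view belongs to the job. Leave any blue or red look-alike of the part that bears cap_mid alone.

How it is judged:
By the outcome, as a careful person would: the job done as asked, in the order asked, and still so for the second after the job is handed in, while the arm keeps its last pose, push and grip.
It also fails if it takes over 48 s, if anything falls off the work surface, if the arm or the gripper's body presses on something with over 40 N, if the wrist force passes 120 N, or if a joint passes its speed limit or range.

## Working session

There is one attempt and no reset: what is moved stays moved. The work goes in short steps, Python scripts to look and compute and a tool call to move; the robot and the scene stay as the last step left them, time stands still between calls to the robot, and variables do not carry over. Pictures are saved under pics/ and viewed, at most 10 in all, crops included, and the job is handed in when it is done.

Besides the shell and the picture viewer there is one more tool, called after "Emit:" as name([rows], argument=value, ...), one row to a line, values as JSON. move_arm: Moves the arm, as the interface text tells. Its arguments: {"type":"object","properties":{"series":{"type":"array"}},"required":["series"]}

```bash
mkdir -p pics; cat > h.py <<'E'
import numpy as np, cv2
from station import r
def ray(c,px):
    d=np.array([(px[0]-c['cx'])/c['fx'],-(px[1]-c['cy'])/c['fy'],-1.])
    d=np.array(c['orientation'])@d
    return np.array(c['origin']),d/np.linalg.norm(d)
def onz(c,px,z):
    o,d=ray(c,px); return o+d*(z-o[2])/d[2]
def tri(*rs):
    A=0;b=0
    for o,d in rs:
        P=np.eye(3)-np.outer(d,d);A=A+P;b=b+P@o
    p=np.linalg.solve(A,b)
    return p,[np.linalg.norm((np.eye(3)-np.outer(d,d))@(p-o)) for o,d in rs]
def proj(c,p):
    q=np.array(c['orientation']).T@(np.array(p)-c['origin'])
    return [c['cx']+c['fx']*q[0]/-q[2],c['cy']-c['fy']*q[1]/-q[2]]
E
python3 - <<'E'
from h import *
np.set_printoptions(precision=4,suppress=True)
for n in ('side','top'):
    c=r.capture(n); cv2.imwrite(f'pics/{n}0.png',c['img'][...,::-1])
    print(n,{k:np.array(v) for k,v in c.items() if k!='img'})
    for t in ('cap_mid','stud_tip','stud_balls','housing','wide_cap_mid','fitting_mid','tray'):
        print(t,[(np.array(x['centre']).round(1),round(float(x['score']),2)) for x in r.pinpoint(t,n)])
s=r.sense();print(s['tcp_pos'],s['ee_rot'],s['wrist_force'],r.grip_point_offset)
E
```

```text
side {'fx': array(426.8077), 'fy': array(426.8077), 'cx': array(311.0769), 'cy': array(204.3957), 'origin': array([0.3185, 0.7005, 0.8386]), 'orientation': array([[-0.9347,  0.2469, -0.2558],
       [-0.3555, -0.6566,  0.6652],
       [-0.0037,  0.7127,  0.7015]])}
cap_mid [(array([295.8, 271.5]), 0.89), (array([315.8, 241. ]), 0.75), (array([245.7, 249.7]), 0.67), (array([357.2, 213.5]), 0.47)]
stud_tip [(array([359.7, 192.5]), 0.77)]
stud_balls [(array([360.2, 200.5]), 0.97)]
housing [(array([360.1, 215.2]), 0.65)]
wide_cap_mid [(array([292.8, 333.9]), 0.75), (array([291.5, 309.3]), 0.69)]
fitting_mid [(array([271.3, 302.7]), 0.62)]
tray [(array([288.6, 306.9]), 0.78)]
top {'fx': array(507.191), 'fy': array(507.191), 'cx': array(312.9552), 'cy': array(200.3808), 'origin': array([ 0.4408, -0.0341,  1.2956]), 'orientation': array([[ 0.0113,  0.9932, -0.116 ],
       [-0.9997,  0.0087, -0.0231],
       [-0.0219,  0.1162,  0.993 ]])}
cap_mid [(array([248.3, 207.9]), 0.7), (array([293.1, 211.1]), 0.62), (array([263.4, 155.2]), 0.55)]
stud_tip [(array([355.8, 237. ]), 0.67)]
stud_balls [(array([349.7, 240.3]), 0.65)]
housing [(array([351.1, 238.8]), 0.66)]
wide_cap_mid [(array([190.8, 228.2]), 0.79)]
fitting_mid [(array([215.4, 197.4]), 0.55)]
tray [(array([223.1, 217.9]), 0.75)]
[0.1635 0.6032 0.1845] [[ 0.9651 -0.2617 -0.    ]
 [-0.2617 -0.9651  0.0001]
 [-0.0001 -0.0001 -1.    ]] [-0.3288 -0.1761 -0.2705] 0.0187
```

View pics/side0.png

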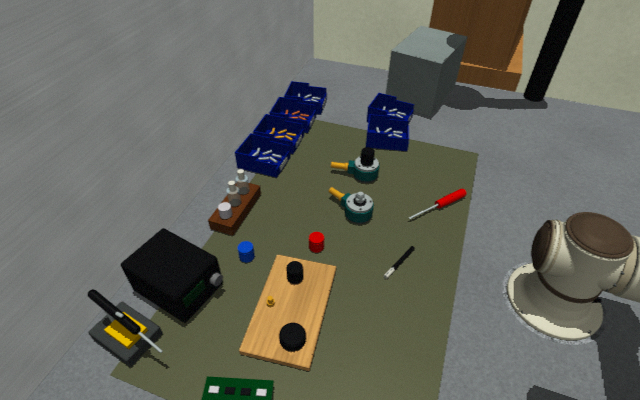

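View pics/top0.png

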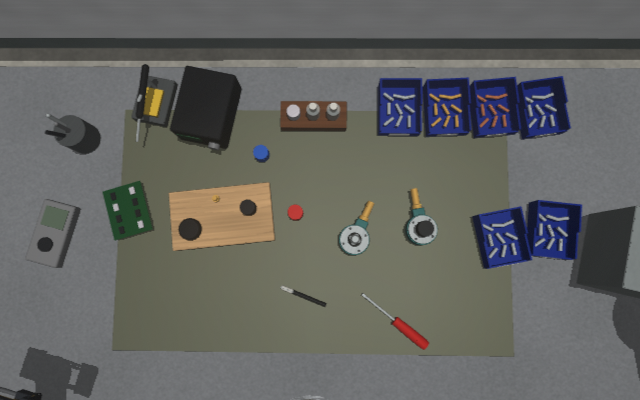

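```bash
python3 - <<'E'
from h import *
np.set_printoptions(precision=4,suppress=True)
near={'cap_mid':((295,271),(248,208)),'stud_tip':((360,194),(355,238)),'stud_balls':((360,200),(351,240)),'housing':((360,215),(351,239)),'tray':((289,307),(223,218)),'wide_cap_mid':((292,334),(190,228))}
C={}
R={t:{} for t in near}
for i,n in enumerate(('side','top')):
    for k in range(4):
        c=r.capture(n);C[n]=c
        for t in near:
            for f in ('pinpoint','cut_out'):
                o=[x['centre'] for x in getattr(r,f)(t,n) if np.hypot(*(np.array(x['centre'])-near[t][i]))<9]
                if o: R[t].setdefault((n,f),[]).append(o[0])
for t in near:
    for k,v in R[t].items(): print(t,k,len(v),np.mean(v,0),np.std(v,0))
    for f in ('pinpoint','cut_out'):
        a,b=[R[t].get((n,f)) for n in('side','top')]
        if a and b: print('   ',f,tri(ray(C['side'],np.mean(a,0)),ray(C['top'],np.mean(b,0))))
z={'cap_mid':.037,'stud_tip':.08,'stud_balls':.0645,'housing':0,'tray':0,'wide_cap_mid':.029}
for t in near:
    for k,v in R[t].items():
        if k[1]=='pinpoint' or t in('cap_mid','wide_cap_mid'): print(t,k,onz(C[k[0]],np.mean(v,0),z[t]))
a=cv2.resize(C['side']['img'][160:290,220:400],(720,520),interpolation=cv2.INTER_CUBIC)
cv2.imwrite('pics/s1.png',a[...,::-1])
E
```

```text
cap_mid ('side', 'pinpoint') 4 [296.375 269.8  ] [1.0894 1.3748]
cap_mid ('side', 'cut_out') 4 [296.075 271.9  ] [1.6468 0.728 ]
cap_mid ('top', 'pinpoint') 4 [249.825 207.725] [1.2153 1.3553]
cap_mid ('top', 'cut_out') 4 [248.15 209.4 ] [1.0897 1.3058]
    pinpoint (array([0.5674, 0.153 , 0.035 ]), [np.float64(0.0007812666968631502), np.float64(0.0007812666968629819)])
    cut_out (array([0.5647, 0.1577, 0.0336]), [np.float64(0.0006913018204944142), np.float64(0.000691301820494246)])
stud_tip ('side', 'pinpoint') 4 [361.45  191.575] [2.0118 0.9934]
stud_tip ('side', 'cut_out') 1 [357.6 202.6] [0. 0.]
stud_tip ('top', 'pinpoint') 4 [355.85  237.425] [1.5338 0.4763]
stud_tip ('top', 'cut_out') 4 [358.975 234.6  ] [1.4078 0.8093]
    pinpoint (array([ 0.4919, -0.1098,  0.0796]), [np.float64(0.0027767210212768993), np.float64(0.0027767210212768056)])
    cut_out (array([ 0.5014, -0.1209,  0.0259]), [np.float64(0.002697555939430598), np.float64(0.002697555939430491)])
stud_balls ('side', 'pinpoint') 4 [360.85  198.675] [1.254 0.618]
stud_balls ('side', 'cut_out') 3 [356.4667 205.9667] [0
[... 2028 characters left out ...]
('top', 'cut_out') [0.5637 0.157  0.037 ]
stud_tip ('side', 'pinpoint') [ 0.489  -0.1098  0.08  ]
stud_tip ('top', 'pinpoint') [ 0.4946 -0.1093  0.08  ]
stud_balls ('side', 'pinpoint') [ 0.4864 -0.0994  0.0645]
stud_balls ('top', 'pinpoint') [ 0.4891 -0.0996  0.0645]
housing ('side', 'pinpoint') [ 0.4882 -0.1084  0.    ]
housing ('top', 'pinpoint') [ 0.4982 -0.1074  0.    ]
tray ('side', 'pinpoint') [ 0.5562  0.232  -0.    ]
tray ('top', 'pinpoint') [0.553  0.2338 0.    ]
wide_cap_mid ('side', 'pinpoint') [0.516  0.3044 0.029 ]
wide_cap_mid ('side', 'cut_out') [0.512  0.3059 0.029 ]
wide_cap_mid ('top', 'pinpoint') [0.5106 0.3041 0.029 ]
wide_cap_mid ('top', 'cut_out') [0.5126 0.3029 0.029 ]
```

View pics/s1.png

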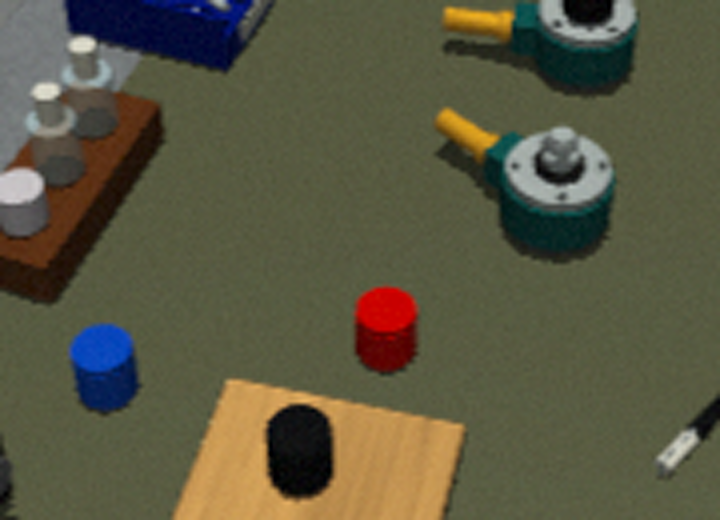

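```bash
cat > fit.py <<'E'
from h import *
from scipy.optimize import least_squares
np.set_printoptions(precision=4,suppress=True)
def cyl(c,p,rad,z0,z1):
    a=np.linspace(0,2*np.pi,48)
    P=[proj(c,[p[0]+rad*np.cos(t),p[1]+rad*np.sin(t),z]) for z in (z0,z1) for t in a]
    h=cv2.convexHull(np.array(P,np.float32)); m=cv2.moments(h); return np.array([m['m10']/m['m00'],m['m01']/m['m00']]),m['m00']
def locate(c,mask,rad,z0,z1,p0):
    n,l,st,ce=cv2.connectedComponentsWithStats(mask.astype(np.uint8))
    g=proj(c,[*p0,(z0+z1)/2]); k=1+np.argmin([np.hypot(*(ce[i]-g))+(1e3 if st[i,4]<60 else 0) for i in range(1,n)])
    cs,_=cv2.findContours((l==k).astype(np.uint8),0,2); f=np.zeros(mask.shape,np.uint8); cv2.drawContours(f,cs,-1,1,-1)
    cc=np.array([np.nonzero(f)[1].mean(),np.nonzero(f)[0].mean()])
    s=least_squares(lambda p:cyl(c,p,rad,z0,z1)[0]-cc,p0)
    return s.x,cc,f.sum(),cyl(c,s.x,rad,z0,z1)[1]
if __name__=='__main__':
    for n in ('side','top'):
        c=r.capture(n); I=np.mean([r.capture(n)['img'] for _ in range(4)],0); R,G,B=I[...,0],I[...,1],I[...,2]
        print(n,'cap',locate(c,(I.max(2)<65),.0193,.018,.056,[.565,.155]))
        hsv=cv2.cvtColor(I.astype(np.uint8),cv2.COLOR_RGB2HSV)
        ci=proj(c,[.49,-.108,.05]); print(I[int(ci[1]),int(ci[0])-12:int(ci[0])+13:2].astype(int).tolist())
        print(n,'disc',locate(c,(I.min(2)>95),.038,.05,.0501,[.49,-.108]))
        print(n,'disc+green',locate(c,((I.min(2)>95)|((G>R*1.35)&(G>30))),.038,.0,.05,[.49,-.108]))
E
python3 fit.py
```

```text
side cap (array([0.5672, 0.1623]), array([294.5204, 272.232 ]), np.uint64(319), 344.9722250639461)
[[131, 139, 135], [163, 172, 167], [150, 159, 156], [24, 23, 23], [77, 82, 81], [91, 96, 95], [78, 82, 80], [99, 104, 104], [69, 74, 70], [122, 128, 125], [160, 170, 166], [117, 123, 120], [107, 114, 97]]
side disc (array([ 0.4909, -0.1039]), array([359.281 , 201.3367]), np.uint64(395), 448.6929482484702)
side disc+green (array([ 0.4948, -0.108 ]), array([357.6474, 206.453 ]), np.uint64(777), 810.2389566744678)
top cap (array([0.5688, 0.1575]), array([247.861 , 207.2727]), np.uint64(187), 227.65500029781833)
[[175, 180, 179], [171, 176, 175], [171, 176, 175], [51, 52, 49], [67, 69, 66], [151, 156, 155], [176, 182, 180], [175, 180, 178], [141, 146, 144], [73, 74, 73], [156, 160, 160], [173, 179, 178], [171, 176, 175]]
top disc (array([ 0.4832, -0.0091]), array([314.103 , 242.2393]), np.uint64(126131), 755.9987191776745)
top disc+green (array([ 0.4846, -0.0018]), array([311.1761, 241.72  ]), np.uint64(128195), 759.4921484286897)
```

Emit:
move_arm([
  [[0,0,0.95],[0,0,0],0.65],
  [[0,0,0.95],[0,0,0],0.65],
  [[0,0,0.95],[0,0,0],0.65],
  [[0,0,0.95],[0,0,0],0.65],
  [[0,0,0.95],[0,0,0],0.65],
  [[0,0,0.95],[0,0,0],0.65],
  [[0,0,0.95],[0,0,0],0.65],
  [[0,0,0.95],[0,0,0],0.65],
  [[0,0,0.95],[0,0,0],0.65],
  [[0,0,0.95],[0,0,0],0.65],
])

```text
time_s: 7.5
tcp_pos: [0.1636, 0.6032, 0.1845]
ee_rot: [[0.345, -0.939, 0.0], [-0.939, -0.345, 0.0], [-0.0, -0.0, -1.0]]
wrist_force: [-0.0, -0.6, -0.1]
gripper_width: 0.647
gripper_force: 0.0
```

```bash
cat > go.py <<'E'
import sys
from h import *
np.set_printoptions(precision=4,suppress=True)
s=r.sense(); t=np.array([float(x) for x in sys.argv[1:4]])
d=np.array(s['ee_rot']).T@(t-s['tcp_pos'])
print('t',s['time_s'],'tcp',s['tcp_pos'],'j',s['joints'],'w',s['wrist_force'],s['gripper_width'],s['gripper_force']);print(s['ee_rot']);print('frac total',d/.5,'rows',np.linalg.norm(d)/.05)
E
python3 go.py .568 .159 .15
python3 -c "
from fit import *
c=r.capture('top');I=np.mean([r.capture('top')['img'] for _ in range(4)],0)
G,R=I[...,1],I[...,0]
w=np.zeros(I.shape[:2],bool);w[215:262,335:376]=1
print(locate(c,w&(I.min(2)>125),.038,.05,.0501,[.49,-.108]))
print(locate(c,w&((I.min(2)>125)|((G>R*1.35)&(G>30))),.038,.0,.05,[.49,-.108]))
"
```

```text
t 7.5 tcp [0.1636 0.6032 0.1845] j [ 89.644   22.0408   0.4544   0.0027 -68.4125 -69.4716] w [-0.0201 -0.6269 -0.1122] 0.6469654566642997 0.0
[[ 0.3449 -0.9387  0.    ]
 [-0.9387 -0.3449  0.    ]
 [-0.     -0.     -1.    ]]
frac total [ 1.1129 -0.4529  0.069 ] rows 12.034574369785705
(array([ 0.4914, -0.1071]), array([354.1795, 239.3039]), np.uint64(635), 758.427721545333)
(array([ 0.4953, -0.1081]), array([354.3022, 237.9079]), np.uint64(771), 776.9910928390455)
```

Emit:
move_arm([
  [[0,0,0],[0.05,-0.02,0],0.65],
  [[0,0,0],[0.09,-0.037,0],0.65],
  [[0,0,0],[0.09,-0.037,0],0.65],
  [[0,0,0],[0.09,-0.037,0],0.65],
  [[0,0,0],[0.09,-0.037,0],0.65],
  [[0,0,0],[0.09,-0.037,0],0.65],
  [[0,0,0],[0.09,-0.037,0],0.65],
  [[0,0,0],[0.09,-0.037,0],0.65],
  [[0,0,0],[0.09,-0.037,0],0.65],
  [[0,0,0],[0.09,-0.037,0],0.65],
  [[0,0,0],[0.09,-0.037,0],0.65],
  [[0,0,0],[0.09,-0.037,0],0.65],
])

```text
time_s: 8.95
tcp_pos: [0.5461, 0.1886, 0.1848]
ee_rot: [[0.35, -0.937, 0.001], [-0.937, -0.35, 0.0], [-0.0, -0.001, -1.0]]
wrist_force: [0.3, 1.8, -0.1]
gripper_width: 0.652
gripper_force: 0.0
```

```bash
python3 go.py .568 .158 .10
```

```text
t 8.95 tcp [0.5461 0.1886 0.1848] j [ 35.1112  17.4124  -6.3967   0.0042 -66.1496 -14.6279] w [ 0.274   1.7959 -0.1398] 0.6522545527669914 0.0
[[ 0.35   -0.9368  0.0006]
 [-0.9368 -0.35    0.0004]
 [-0.0001 -0.0007 -1.    ]]
frac total [ 0.0727 -0.0195  0.1696] rows 1.8551516938191182
```

Emit:
move_arm([
  [[0,0,0],[0.036,-0.01,0.06],0.65],
  [[0,0,0],[0.037,-0.01,0.06],0.65],
  [[0,0,0],[0,0,0.04],0.65],
  [[0,0,0],[0,0,0],0.65],
])

```text
time_s: 9.35
tcp_pos: [0.565, 0.1577, 0.101]
ee_rot: [[0.348, -0.938, -0.007], [-0.938, -0.348, -0.003], [0.001, 0.007, -1.0]]
wrist_force: [-0.4, 0.0, -0.4]
gripper_width: 0.648
gripper_force: 0.0
```

```bash
python3 go.py .568 .158 .025; python3 - <<'E'
from h import *
c=r.capture('side'); s=r.sense()
p=np.array(s['tcp_pos']); q=[proj(c,[p[0],p[1],z]) for z in (p[2],.037)];print(q)
u,v=map(int,q[1]);a=c['img'][v-75:v+40,u-80:u+80]
cv2.imwrite('pics/s2.png',cv2.resize(a,None,fx=5,fy=5,interpolation=cv2.INTER_CUBIC)[...,::-1]);print(u-80,v-75)
E
```

```text
t 9.35 tcp [0.565  0.1577 0.101 ] j [ 31.3773  22.6573 -11.3923  -0.0587 -56.3705 -10.9973] w [-0.3552  0.0446 -0.4411] 0.6481929976331405 0.0
[[ 0.3477 -0.9376 -0.0067]
 [-0.9376 -0.3477 -0.0031]
 [ 0.0006  0.0074 -1.    ]]
frac total [ 0.0015 -0.007   0.152 ] rows 1.522114599195515
[[np.float64(294.57420223862175), np.float64(253.0336154029194)], [np.float64(295.4604270956111), np.float64(271.20621840090104)]]
215 196
```

View pics/s2.png

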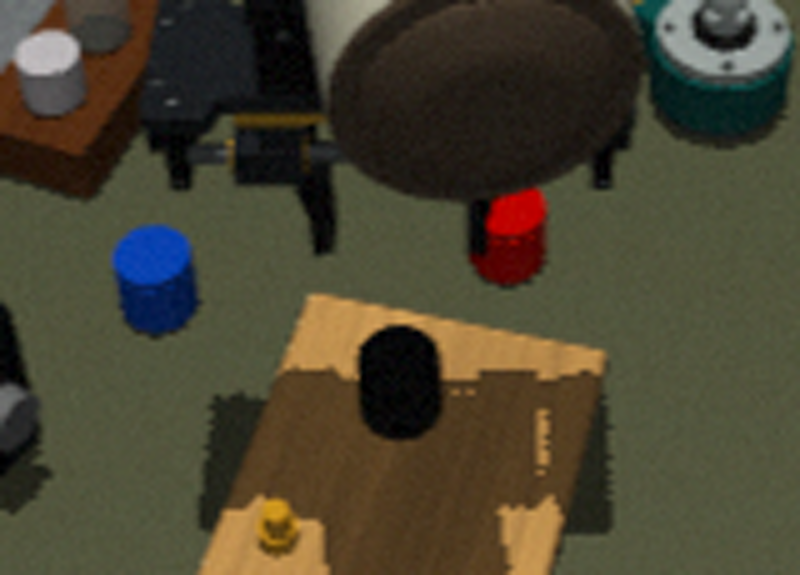

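```bash
python3 - <<'E'
from h import *
c=r.capture('side'); s=r.sense();print(s['tcp_pos'],s['gripper_width'])
p=np.array(s['tcp_pos']); R=np.array(s['ee_rot'])
a=c['img'][215:285,255:335]
a=np.clip(255*(a/255.)**.5,0,255).astype(np.uint8)
a=cv2.resize(a,None,fx=8,fy=8,interpolation=cv2.INTER_NEAREST)[...,::-1].copy()
for k in (-1,1):
  for h in (0,-.019,-.05):
    q=proj(c,p+R@[0,k*.0283,h]);print(k,h,q)
    cv2.circle(a,(int((q[0]-255+.5)*8),int((q[1]-215+.5)*8)),4,(0,0,255),1)
cv2.imwrite('pics/s3.png',a)
E
```

```text
[0.5674127  0.15959338 0.10494534] 0.6515919836164357
-1 0 [np.float64(281.10896317246227), np.float64(252.6967413286851)]
-1 -0.019 [np.float64(280.647485741815), np.float64(247.14802658121837)]
-1 -0.05 [np.float64(279.86529382511003), np.float64(237.74310331664375)]
1 0 [np.float64(306.852979661427), np.float64(252.7689899353395)]
1 -0.019 [np.float64(306.7626270135052), np.float64(247.21899335713235)]
1 -0.05 [np.float64(306.60947923227906), np.float64(237.81174651583763)]
```

View pics/s3.png

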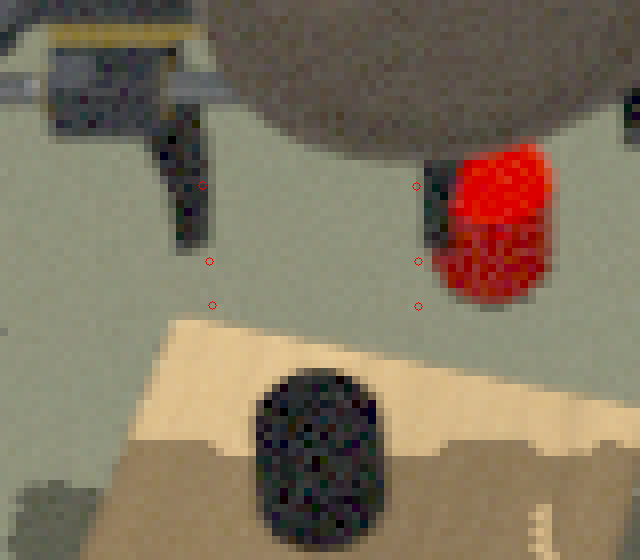

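```bash
python3 - <<'E'
from h import *
c=r.capture('top'); s=r.sense()
p=np.array(s['tcp_pos']); R=np.array(s['ee_rot'])
q=proj(c,p);u,v=int(q[0])-50,int(q[1])-37
a=c['img'][v:v+75,u:u+100]
a=np.clip(255*(a/255.)**.5,0,255).astype(np.uint8)
a=cv2.resize(a,None,fx=8,fy=8,interpolation=cv2.INTER_NEAREST)[...,::-1].copy()
for i in (-1,1):
  for k in (-1,0,1):
    for h,col in ((-.07,(0,0,255)),(0,(0,255,0))):
      q=proj(c,p+R@[i*(.0375 if h else 0),k*(.095 if h else .028),h])
      cv2.circle(a,(int((q[0]-u+.5)*8),int((q[1]-v+.5)*8)),5,col,2)
cv2.imwrite('pics/t3.png',a);print(u,v)
E
```

```text
192 167
```

View pics/t3.png

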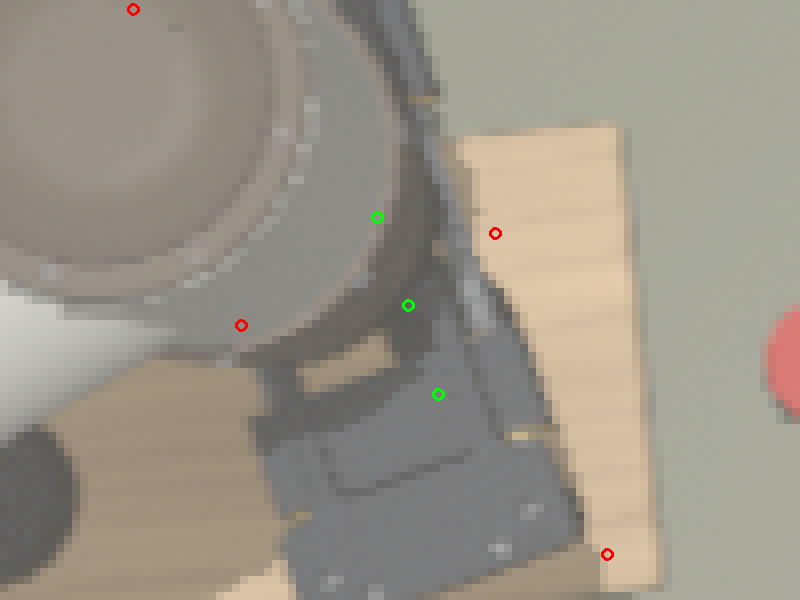

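Emit:
move_arm([
  [[0,0,0],[0.002,0,0.06],0.65],
  [[0,0,0],[0,0,0.05],0.65],
  [[0,0,0],[0,0,0.03],0.65],
  [[0,0,0],[0,0,0.016],0.65],
  [[0,0,0],[0,0,0],0.65],
])

```text
time_s: 10.0
tcp_pos: [0.5675, 0.1591, 0.0268]
ee_rot: [[0.35, -0.937, 0.0], [-0.937, -0.35, 0.0], [0.0, -0.0, -1.0]]
wrist_force: [0.3, -0.4, -0.2]
gripper_width: 0.647
gripper_force: 0.0
```

```bash
python3 - <<'E'
from h import *
c=r.capture('side'); s=r.sense();print(s['tcp_pos'],s['gripper_width'],s['wrist_force'],s['time_s'])
p=np.array(s['tcp_pos']); R=np.array(s['ee_rot'])
a=c['img'][230:300,255:335]
a=np.clip(255*(a/255.)**.5,0,255).astype(np.uint8)
a=cv2.resize(a,None,fx=8,fy=8,interpolation=cv2.INTER_NEAREST)[...,::-1].copy()
for k in (-1,1):
  for h in (0,-.019,-.05):
    q=proj(c,p+R@[0,k*.0283,h])
    cv2.circle(a,(int((q[0]-255+.5)*8),int((q[1]-230+.5)*8)),4,(0,0,255),1)
cv2.imwrite('pics/s4.png',a)
E
```

```text
[0.56804275 0.1592816  0.02754663] 0.6489330874914018 [0.70988923 0.55744511 0.24874426] 10.05
```

View pics/s4.png

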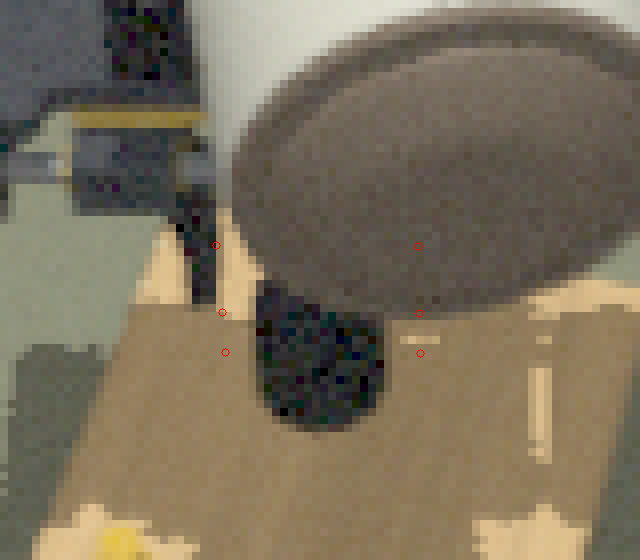

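Emit:
move_arm([
  [[0,0,0],[0,0,0.012],0.65],
  [[0,0,0],[0,0,0.006],0.65],
  [[0,0,0],[0,0,0.0],0.65],
])

```text
time_s: 10.35
tcp_pos: [0.5672, 0.1585, 0.0174]
ee_rot: [[0.348, -0.937, -0.0], [-0.937, -0.348, -0.0], [-0.0, 0.0, -1.0]]
wrist_force: [-0.2, -1.1, 0.3]
gripper_width: 0.649
gripper_force: 0.0
```

Emit:
move_arm([
  [[0,0,0],[0,0,0.004],0.65],
  [[0,0,0],[0,0,0.0],0.65],
])

```text
time_s: 10.55
tcp_pos: [0.5673, 0.1585, 0.0153]
ee_rot: [[0.348, -0.937, -0.0], [-0.937, -0.348, -0.0], [0.0, 0.0, -1.0]]
wrist_force: [0.2, 0.6, 0.3]
gripper_width: 0.648
gripper_force: 0.0
```

Emit:
move_arm([
  [[0,0,0],[0,0,0.006],0.65],
  [[0,0,0],[0,0,0.006],0.65],
  [[0,0,0],[0,0,0.0],0.65],
])

```text
time_s: 10.85
tcp_pos: [0.5669, 0.1583, 0.0088]
ee_rot: [[0.348, -0.937, -0.001], [-0.937, -0.348, -0.001], [0.0, 0.001, -1.0]]
wrist_force: [0.2, 0.5, 0.3]
gripper_width: 0.656
gripper_force: 0.0
```

Emit:
move_arm([
  [[0,0,0],[0,0,0.006],0.65],
  [[0,0,0],[0,0,0.004],0.65],
  [[0,0,0],[0,0,0.0],0.65],
])

```text
time_s: 11.15
tcp_pos: [0.567, 0.1584, 0.004]
ee_rot: [[0.348, -0.937, -0.001], [-0.937, -0.348, -0.0], [0.0, 0.001, -1.0]]
wrist_force: [0.9, 0.4, -0.1]
gripper_width: 0.648
gripper_force: 0.0
```

Emit:
move_arm([
  [[0,0,0],[0,0,0.004],0.65],
  [[0,0,0],[0,0,0.0],0.65],
])

```text
time_s: 11.35
tcp_pos: [0.5672, 0.1585, 0.0022]
ee_rot: [[0.349, -0.937, -0.0], [-0.937, -0.349, -0.0], [0.0, 0.0, -1.0]]
wrist_force: [-0.6, -0.6, 0.0]
gripper_width: 0.648
gripper_force: 0.0
```

Emit:
move_arm([
  [[0,0,0],[0,0,0],0.5],
  [[0,0,0],[0,0,0],0.46],
  [[0,0,0],[0,0,0],0.45],
  [[0,0,0],[0,0,0],0.44],
])

```text
time_s: 11.75
tcp_pos: [0.5675, 0.1586, 0.0026]
ee_rot: [[0.349, -0.937, 0.0], [-0.937, -0.349, 0.0], [-0.0, -0.0, -1.0]]
wrist_force: [0.2, -0.6, 0.3]
gripper_width: 0.46
gripper_force: 0.1
```

Emit:
move_arm([
  [[0,0,0],[0,0,0],0.435],
  [[0,0,0],[0,0,0],0.43],
])

```text
time_s: 11.95
tcp_pos: [0.5674, 0.1586, 0.0025]
ee_rot: [[0.349, -0.937, 0.0], [-0.937, -0.349, 0.0], [-0.0, -0.0, -1.0]]
wrist_force: [0.4, 1.0, 0.2]
gripper_width: 0.435
gripper_force: 14.2
```

Emit:
move_arm([
  [[0,0,0],[0,0,0],0.43],
])

```text
time_s: 12.05
tcp_pos: [0.5674, 0.1586, 0.0025]
ee_rot: [[0.349, -0.937, 0.0], [-0.937, -0.349, 0.0], [0.0, -0.0, -1.0]]
wrist_force: [0.6, -0.6, 1.3]
gripper_width: 0.427
gripper_force: 17.9
```

Emit:
move_arm([
  [[0,0,0],[0,0,0],0.429],
])

```text
time_s: 12.15
tcp_pos: [0.5674, 0.1586, 0.0025]
ee_rot: [[0.349, -0.937, 0.0], [-0.937, -0.349, 0.0], [0.0, -0.0, -1.0]]
wrist_force: [-0.3, 0.4, 0.2]
gripper_width: 0.434
gripper_force: 20.1
```

Emit:
move_arm([
  [[0,0,0],[0,0,0],0.431],
])

```text
time_s: 12.25
tcp_pos: [0.5674, 0.1586, 0.0025]
ee_rot: [[0.349, -0.937, 0.0], [-0.937, -0.349, 0.0], [0.0, -0.0, -1.0]]
wrist_force: [1.4, 0.5, 1.8]
gripper_width: 0.437
gripper_force: 17.8
```

Emit:
move_arm([
  [[0,0,0],[0,0,0],0.431],
])

```text
time_s: 12.35
tcp_pos: [0.5674, 0.1586, 0.0025]
ee_rot: [[0.349, -0.937, 0.0], [-0.937, -0.349, 0.0], [-0.0, -0.0, -1.0]]
wrist_force: [-0.1, -0.6, 1.1]
gripper_width: 0.434
gripper_force: 17.4
```

Emit:
move_arm([
  [[0,0,0],[0,0,0],0.431],
])

```text
time_s: 12.45
tcp_pos: [0.5674, 0.1586, 0.0025]
ee_rot: [[0.349, -0.937, 0.0], [-0.937, -0.349, 0.0], [-0.0, -0.0, -1.0]]
wrist_force: [1.5, -0.4, 0.9]
gripper_width: 0.436
gripper_force: 17.3
```

Emit:
move_arm([
  [[0,0,0],[0,0,-0.02],0.431],
  [[0,0,0],[0,0,-0.05],0.431],
  [[0,0,0],[0,0,-0.06],0.431],
  [[0,0,0],[0,0,-0.05],0.431],
  [[0,0,0],[0,0,0],0.431],
])

```text
time_s: 12.95
tcp_pos: [0.5701, 0.1597, 0.0973]
ee_rot: [[0.349, -0.937, 0.008], [-0.937, -0.349, 0.004], [-0.0, -0.009, -1.0]]
wrist_force: [0.5, 0.2, 0.0]
gripper_width: 0.435
gripper_force: 17.3
```

Emit:
move_arm([
  [[0,0,0],[0.03,0.02,0],0.431],
  [[0,0,0],[0.055,0.041,0],0.431],
  [[0,0,0],[0.055,0.041,0],0.431],
  [[0,0,0],[0.055,0.041,0],0.431],
  [[0,0,0],[0.055,0.041,0],0.431],
  [[0,0,0],[0.055,0.041,0],0.431],
  [[0,0,0],[0.055,0.041,0],0.431],
  [[0,0,0],[0.055,0.041,0],0.431],
  [[0,0,0],[0.03,0.021,0],0.431],
  [[0,0,0],[0,0,0],0.431],
  [[0,0,0],[0,0,0],0.431],
  [[0,0,0],[0,0,0],0.431],
])

```text
time_s: 14.15
tcp_pos: [0.4909, -0.1068, 0.0921]
ee_rot: [[0.349, -0.937, -0.001], [-0.937, -0.349, 0.0], [-0.0, 0.001, -1.0]]
wrist_force: [-0.3, 0.4, -1.4]
gripper_width: 0.437
gripper_force: 17.3
```

```bash
python3 go.py .4915 -.107 .07; python3 - <<'E'
from fit import *
c=r.capture('side'); s=r.sense()
p=np.array(s['tcp_pos'])
g=p+[0,0,.034]; u,v=map(int,proj(c,g)); u0,v0=u-40,v-32
a=c['img'][v0:v0+70,u0:u0+80]
a=np.clip(255*(a/255.)**.5,0,255).astype(np.uint8)
a=cv2.resize(a,None,fx=8,fy=8,interpolation=cv2.INTER_NEAREST)[...,::-1].copy()
def dot(P,col):
    q=proj(c,P); cv2.circle(a,(int((q[0]-u0+.5)*8),int((q[1]-v0+.5)*8)),2,col,-1)
le=p[2]-.0025+.018
for t in np.linspace(0,2*np.pi,60):
    for z in(le,le+.038): dot([p[0]+.0192*np.cos(t),p[1]+.0192*np.sin(t),z],(0,0,255))
    dot([.4915+.038*np.cos(t),-.107+.038*np.sin(t),.05],(0,255,0))
    dot([.4915+.0075*np.cos(t),-.107+.0075*np.sin(t),.08],(255,255,0))
cv2.imwrite('pics/s5.png',a);print(u0,v0)
E
```

```text
t 14.15 tcp [ 0.4909 -0.1068  0.0921] j [  6.262   15.5092 -23.9792  -0.0103 -50.5562  14.161 ] w [-0.2934  0.4349 -1.3687] 0.43698843156754674 17.300438925158232
[[ 0.3488 -0.9372 -0.0008]
 [-0.9372 -0.3488  0.0001]
 [-0.0003  0.0007 -1.    ]]
frac total [ 0.0007 -0.0011  0.0442] rows 0.4424770763568033
321 146
```

View pics/s5.png

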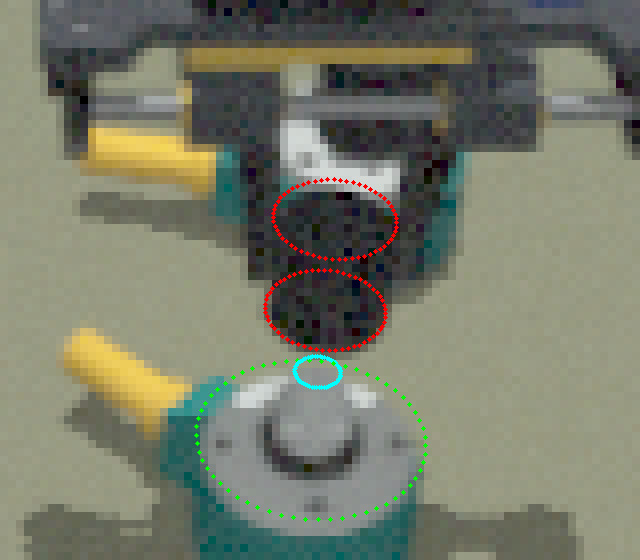

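```bash
python3 - <<'E'
from fit import *
I=np.mean([r.capture('side')['img'].astype(float) for _ in range(4)],0); c=r.capture('side'); s=r.sense(); p=np.array(s['tcp_pos']);print(p)
le=p[2]-.0025+.018
g=I.max(2)
def edge(col,r0,r1,th,down): # subpixel crossing scanning rows r0..r1
    y=g[r0:r1,col]
    for i in range(len(y)-1):
        if (y[i]-th)*(y[i+1]-th)<0 and (y[i+1]>y[i])==down: return r0+i+(th-y[i])/(y[i+1]-y[i])
t=np.linspace(0,np.pi*2,400)
def low(pt,rad,z,cols):
    P=np.array([proj(c,[pt[0]+rad*np.cos(a),pt[1]+rad*np.sin(a),z]) for a in t])
    return [P[np.abs(P[:,0]-k)<.7,1].max() for k in cols]
cols=range(356,369)
pr=low(p,.0192,le,cols)
print('cap bottom', [(k,np.round(edge(k,int(q)-3,int(q)+6,75,True) or 0,1),round(q,1)) for k,q in zip(cols,pr)])
cols=range(349,372,2); pr=low([.4915,-.107],.038,.05,cols)
print('disc bottom',[(k,np.round(edge(k,int(q)-4,int(q)+6,120,False) or 0,1),round(q,1)) for k,q in zip(cols,pr)])
for row in (182,184,186): print(row,g[row,348:376].astype(int).tolist())
for row in (188,190,192,194,196): print(row,g[row,348:376].astype(int).tolist())
print([proj(c,[.4915,-.107,z]) for z in (.05,.06,.07,.08)],proj(c,[*p[:2],le]))
E
```

```text
[ 0.4913 -0.1066  0.0924]
cap bottom [(356, np.float64(188.9), np.float64(188.0)), (357, np.float64(189.6), np.float64(188.4)), (358, np.float64(189.8), np.float64(188.8)), (359, np.float64(190.1), np.float64(189.0)), (360, np.float64(190.5), np.float64(189.2)), (361, np.float64(190.7), np.float64(189.2)), (362, np.float64(190.6), np.float64(189.2)), (363, np.float64(190.5), np.float64(189.2)), (364, np.float64(190.5), np.float64(189.1)), (365, np.float64(190.0), np.float64(188.9)), (366, np.float64(189.6), np.float64(188.6)), (367, np.float64(189.1), np.float64(188.1)), (368, np.float64(188.1), np.float64(187.3))]
disc bottom [(349, np.int64(0), np.float64(207.2)), (351, np.int64(0), np.float64(208.4)), (353, np.int64(0), np.float64(209.3)), (355, np.int64(0), np.float64(209.9)), (357, np.int64(0), np.float64(210.3)), (359, np.int64(0), np.float64(210.5)), (361, np.int64(0), np.float64(210.5)), (363, np.int64(0), np.float64(210.4)), (365, np.int64(0), np.float64(210.1)), (367, np.int64(0), np.float64(209.5)), (369, np.int64(0), np.float64(208.7)), (371, np.int64(0), np.float64(207.5
[... 550 characters left out ...]
 95]
192 [92, 92, 96, 95, 95, 98, 98, 100, 100, 93, 87, 85, 85, 87, 90, 94, 95, 94, 95, 94, 95, 92, 96, 94, 95, 93, 93, 94]
194 [85, 87, 92, 123, 161, 178, 174, 151, 96, 73, 83, 84, 85, 85, 87, 87, 125, 157, 138, 101, 95, 95, 93, 94, 96, 94, 95, 94]
196 [86, 85, 133, 176, 175, 174, 142, 72, 71, 76, 83, 89, 92, 92, 89, 85, 76, 128, 171, 141, 83, 88, 95, 95, 93, 95, 94, 95]
[[np.float64(359.36419760253125), np.float64(200.29603298283592)], [np.float64(359.6504646484697), np.float64(197.57273954930596)], [np.float64(359.9403158632498), np.float64(194.81534947905334)], [np.float64(360.2338189835866), np.float64(192.02321838441932)]] [np.float64(361.1109541892419), np.float64(184.14833177549318)]
```

Emit:
move_arm([
  [[0,0,0],[0,0,0.03],0.431],
  [[0,0,0],[0,0,0.022],0.431],
  [[0,0,0],[0,0,0],0.431],
])

```text
time_s: 14.75
tcp_pos: [0.4897, -0.107, 0.0648]
ee_rot: [[0.348, -0.937, -0.004], [-0.937, -0.348, -0.0], [-0.001, 0.004, -1.0]]
wrist_force: [-1.2, -0.5, -0.5]
gripper_width: 0.439
gripper_force: 17.3
```

Emit:
move_arm([
  [[0,0,0],[0,0,0.006],0.431],
  [[0,0,0],[0,0,0.006],0.431],
  [[0,0,0],[0,0,0],0.431],
])

```text
time_s: 15.05
tcp_pos: [0.4911, -0.1071, 0.0603]
ee_rot: [[0.348, -0.937, -0.0], [-0.937, -0.348, 0.0], [-0.0, 0.0, -1.0]]
wrist_force: [-0.7, -0.7, -0.8]
gripper_width: 0.438
gripper_force: 17.3
```

Emit:
move_arm([
  [[0,0,0],[0,0,0.004],0.431],
  [[0,0,0],[0,0,0.004],0.431],
  [[0,0,0],[0,0,0],0.431],
])

```text
time_s: 15.35
tcp_pos: [0.491, -0.1072, 0.0563]
ee_rot: [[0.348, -0.937, -0.0], [-0.937, -0.348, 0.0], [-0.0, 0.0, -1.0]]
wrist_force: [0.7, -0.1, -0.4]
gripper_width: 0.438
gripper_force: 17.3
```

Emit:
move_arm([
  [[0,0,0],[0,0,0.004],0.431],
  [[0,0,0],[0,0,0.004],0.431],
  [[0,0,0],[0,0,0],0.431],
])

```text
time_s: 15.65
tcp_pos: [0.4919, -0.1071, 0.0527]
ee_rot: [[0.349, -0.937, 0.001], [-0.937, -0.349, 0.0], [0.0, -0.001, -1.0]]
wrist_force: [0.3, -0.3, 1.8]
gripper_width: 0.432
gripper_force: 17.3
```

Emit:
move_arm([
  [[0,0,0],[0,0,0.004],0.431],
  [[0,0,0],[0,0,0],0.431],
])

```text
time_s: 15.85
tcp_pos: [0.4925, -0.1073, 0.0518]
ee_rot: [[0.349, -0.937, 0.003], [-0.937, -0.349, -0.001], [0.002, -0.002, -1.0]]
wrist_force: [-0.9, 0.5, 7.3]
gripper_width: 0.438
gripper_force: 17.4
```

Emit:
move_arm([
  [[0,0,0],[0,0,0.004],0.431],
  [[0,0,0],[0,0,0],0.431],
])

```text
time_s: 16.05
tcp_pos: [0.4926, -0.1072, 0.0498]
ee_rot: [[0.349, -0.937, 0.003], [-0.937, -0.349, -0.0], [0.001, -0.003, -1.0]]
wrist_force: [0.8, 1.1, 5.4]
gripper_width: 0.437
gripper_force: 17.3
```

Emit:
move_arm([
  [[0,0,0],[0,0,0.004],0.431],
  [[0,0,0],[0,0,0],0.431],
])

```text
time_s: 16.25
tcp_pos: [0.4919, -0.1069, 0.0467]
ee_rot: [[0.348, -0.937, 0.002], [-0.937, -0.348, 0.0], [0.0, -0.002, -1.0]]
wrist_force: [0.9, 0.8, -0.9]
gripper_width: 0.436
gripper_force: 17.2
```

Emit:
move_arm([
  [[0,0,0],[0,0,0.004],0.431],
  [[0,0,0],[0,0,0],0.431],
])

```text
time_s: 16.45
tcp_pos: [0.4912, -0.1069, 0.0437]
ee_rot: [[0.348, -0.937, 0.0], [-0.937, -0.348, 0.001], [-0.001, -0.0, -1.0]]
wrist_force: [2.5, 1.7, -4.6]
gripper_width: 0.435
gripper_force: 17.2
```

Emit:
move_arm([
  [[0,0,0],[0,0,0.004],0.431],
  [[0,0,0],[0,0,0],0.431],
])

```text
time_s: 16.65
tcp_pos: [0.4911, -0.1067, 0.0413]
ee_rot: [[0.348, -0.937, -0.0], [-0.937, -0.348, 0.001], [-0.001, -0.0, -1.0]]
wrist_force: [4.3, 2.1, -9.0]
gripper_width: 0.437
gripper_force: 17.2
```

Emit:
move_arm([
  [[0,0,0],[0,0,0.004],0.431],
  [[0,0,0],[0,0,0],0.431],
])

```text
time_s: 16.85
tcp_pos: [0.4906, -0.1071, 0.0399]
ee_rot: [[0.348, -0.937, -0.002], [-0.937, -0.348, 0.0], [-0.001, 0.001, -1.0]]
wrist_force: [2.7, 1.5, -5.2]
gripper_width: 0.437
gripper_force: 17.2
```

Emit:
move_arm([
  [[0,0,0],[0,0,0.004],0.431],
  [[0,0,0],[0,0,0],0.431],
])

```text
time_s: 17.05
tcp_pos: [0.4909, -0.1073, 0.0389]
ee_rot: [[0.349, -0.937, -0.001], [-0.937, -0.349, -0.0], [0.0, 0.001, -1.0]]
wrist_force: [0.1, 2.5, 1.7]
gripper_width: 0.437
gripper_force: 17.3
```

Emit:
move_arm([
  [[0,0,0],[0,0,0.004],0.431],
  [[0,0,0],[0,0,0],0.431],
])

```text
time_s: 17.25
tcp_pos: [0.4911, -0.1073, 0.0372]
ee_rot: [[0.349, -0.937, 0.0], [-0.937, -0.349, -0.0], [0.0, 0.0, -1.0]]
wrist_force: [-1.1, 2.4, 5.9]
gripper_width: 0.434
gripper_force: 17.4
```

Emit:
move_arm([
  [[0,0,0],[0,0,0.002],0.431],
  [[0,0,0],[0,0,0],0.431],
])

```text
time_s: 17.45
tcp_pos: [0.4912, -0.1073, 0.0365]
ee_rot: [[0.349, -0.937, 0.0], [-0.937, -0.349, -0.0], [0.0, -0.0, -1.0]]
wrist_force: [-2.5, 2.7, 8.0]
gripper_width: 0.435
gripper_force: 17.4
```

Emit:
move_arm([
  [[0,0,0],[0,0,0.002],0.431],
  [[0,0,0],[0,0,0],0.431],
])

```text
time_s: 17.65
tcp_pos: [0.4912, -0.1073, 0.0358]
ee_rot: [[0.349, -0.937, 0.0], [-0.937, -0.349, -0.001], [0.001, -0.0, -1.0]]
wrist_force: [-2.7, 3.4, 10.1]
gripper_width: 0.437
gripper_force: 17.4
```

Emit:
move_arm([
  [[0,0,0],[0,0,0.001],0.431],
  [[0,0,0],[0,0,0],0.431],
  [[0,0,0],[0,0,0],0.431],
])

```text
time_s: 17.95
tcp_pos: [0.4912, -0.1073, 0.0356]
ee_rot: [[0.349, -0.937, 0.0], [-0.937, -0.349, -0.001], [0.001, -0.0, -1.0]]
wrist_force: [-3.0, 2.4, 10.7]
gripper_width: 0.437
gripper_force: 17.4
```

Emit:
move_arm([
  [[0,0,0],[0,0,0.0006],0.431],
  [[0,0,0],[0,0,0],0.431],
  [[0,0,0],[0,0,0],0.431],
  [[0,0,0],[0,0,0],0.431],
  [[0,0,0],[0,0,0],0.431],
  [[0,0,0],[0,0,0],0.431],
  [[0,0,0],[0,0,0],0.431],
  [[0,0,0],[0,0,0],0.431],
])

```text
time_s: 18.75
tcp_pos: [0.4912, -0.1073, 0.0354]
ee_rot: [[0.349, -0.937, 0.0], [-0.937, -0.349, -0.001], [0.001, -0.0, -1.0]]
wrist_force: [-3.4, 2.8, 10.9]
gripper_width: 0.434
gripper_force: 17.4
```

```bash
python3 - <<'E'
from fit import *
c=r.capture('side'); F=[]
for _ in range(5): r.capture('side'); s=r.sense(); F.append(s['wrist_force'])
print(np.mean(F,0),s['tcp_pos'],s['gripper_force'],s['time_s'])
p=np.array(s['tcp_pos'])
u,v=map(int,proj(c,[.4915,-.107,.065])); u0,v0=u-40,v-35
a=np.clip(255*(c['img'][v0:v0+70,u0:u0+80]/255.)**.5,0,255).astype(np.uint8)
cv2.imwrite('pics/s6.png',cv2.resize(a,None,fx=8,fy=8,interpolation=cv2.INTER_NEAREST)[...,::-1])
E
```

```text
[-3.2697  3.2073 11.7022] [ 0.4912 -0.1073  0.0354] 17.430383561295457 19.05
```

View pics/s6.png

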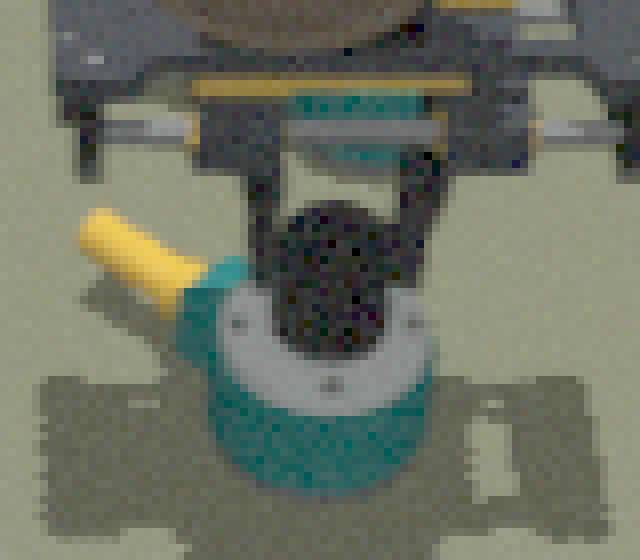

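The picture shows the cap seated on the stud at about (335, 280) in the crop, upright. The finger tips sit clear above the steel top, and the push is holding at about 11 to 12 N.

```bash
python3 -c "
from station import r
print(r.finish_job())"
```

```text
the job is handed in; nothing more can be done
None
```

The cap clicked onto the bare stud and I handed the job in at about 19 s, still pressing with a steady 11–12 N (seal about 3.8 mm down of 4, worked out from the force and the tool height) and gripping at about 17 N per finger (one reading briefly showed 20.1 N).

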